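# Slide the culture dish into place and draw a cell scraper out of its dispenser

### The job

Get ready to scrape cells: slide the blue-rimmed glass dish along the bench, without lifting or tipping it, until it stands inside the blue ring printed on the paper pad. Then take the cell scraper by its orange handle, tilt it and draw it out through the short open mouth of the dispenser without forcing it against the box, and finish still holding it at a slant, blade end lowest, with the blade over the middle of the dish and a few centimetres above it. The scraper is sterile, so let it touch neither the bench nor the dish, and leave the other things on the bench where they are.

Things in the scene. Friction and masses are not known exactly. Their poses are not given: they have to be found in the camera images.
- dish: Open round dish of clear glass with a blue rim, nominally 90 g: 100 mm outer diameter, 20 mm high, wall 2.5 mm, base 3 mm. Loose, slides on its flat base. Origin: centre of its underside, z up.
- pad: Thin white paper pad, 200 x 200 mm, lying flat on the bench and fixed (too thin to matter for sliding). It bears a blue printed ring of 134 mm outer and 126 mm inner diameter with a small cross at its centre: the dish belongs inside the ring. Origin: centre of the ring.
- dispenser: White box fixed to the bench, holding the scraper: outside 170 mm (its x) by 300 mm (its y); floor 5 mm and walls 4 mm thick. From y = -30 mm to the +y end a fixed clear cover, 4 mm thick, its top 70 mm above the bench, closes it. The end wall at -y is 62 mm high, the others reach the cover's underside at 66 mm. Origin: centre of its underside, z up.
- scraper: Rigid cell scraper, 250 mm long along its y, about 30 g; lies flat on the box's floor, handle in the mouth, blade end under the cover. y = -125 to -20 mm: orange handle, 14 mm square; then a round shaft, 8 mm thick; y = 100 to 112 mm: hub, 14 mm square; then a white blade, 26 mm wide, 3 mm thick. Origin: mid-length, on the underside; z up; its long axis is at z = 7 mm.
- dispenser_mouth (a point): Centre of the dispenser's open mouth, at the box's own (0, -88, 66) mm: 116 mm along the box's y (from the end wall at y = -146 mm to the blue edge of the cover at y = -30 mm) by 162 mm across. Same axes as the dispenser.
- scraper_blade (a point): Middle of the blade's outer edge, the far end of the scraper, at its own (0, 125, 7) mm. Same axes as the scraper: y points from handle to blade.
- scraper_end (a point): Middle of the handle's outer end, at the scraper's own (0, -125, 7) mm.
- dish_lid: Bystander: the dish's clear glass lid (no blue) lying rim up, 106 mm diameter, 10 mm high. Origin: centre of its underside.
- medium: Bystander: clear bottle with orange cap, 64 mm diameter, 150 mm high. Origin: centre of its underside.
- buffer: Bystander: amber bottle with blue cap, 64 mm diameter, 150 mm high. Origin: centre of its underside.
- tip_box: Bystander: blue box of pipette tips with pale lid, 80 mm (x) by 120 mm (y) by 70 mm high. Origin: centre of its underside.
- timer: Bystander: white bench timer, 60 mm (x) by 65 mm (y) by 16 mm high. Origin: centre of its underside.
- beaker: Bystander: glass beaker, 84 mm diameter, 100 mm high. Origin: centre of its underside.
Not all that is in view belongs to the job. Leave any green look-alike of the dish alone.

How it is judged:
By the outcome, as a careful person would: the job done as asked, in the order asked, and still so for the second after the job is handed in, while the arm keeps its last pose, push and grip.
It also fails if it takes over 72 s, if anything falls off the work surface, if the arm or the gripper's body presses on something with over 40 N, if the wrist force passes 120 N, or if a joint passes its speed limit or range.

### The arm

A 6-joint arm with a two-finger parallel gripper is mounted at the origin on the work surface. World frame = base frame: x ahead of the robot, y to its left, z up, the work surface at z = 0. Lengths are in m, angles in degrees, forces in N, time in s.
With the tool pointing down it reaches from about 0.325 to 0.775 m from the base axis. Payload 5.5 kg.
Tool frame: the origin (TCP) lies at the centre of the arm's flange, where the gripper is bolted on; the fingertips stand 182 mm ahead of it and the grasp point (between the pads) lies 163 mm ahead of it; z points along the fingers, y is the direction in which the jaws open and shut (so a half turn about z gives the same grasp; the last joint's range is limited). The gripper opens to 88 mm and grips with 3 to 60 N. Pads are 20 mm wide; open, the fingers measure 115 mm over their backs; the gripper's body (75 mm by 178 mm) begins 61 mm behind the grasp point.
Start: joints at [-70.514, 5.22, 70.514, -0, 104.267, -3.249], TCP at [0.232, -0.553, 0.405] pointing down, gripper open.
Joint ranges: [-164.24, 164.24], [-49.07, 125.15], [9.68, 141.18], [-86.29, 266.29], [3.28, 154.24], [-151.56, 151.56]. Speed limits (degrees/s): [147.25, 147.25, 172.46, 180, 180, 180].

### API

Orientations are given as [roll, pitch, yaw] about the fixed x, y, z axes, in that order (R = Rz(yaw) Ry(pitch) Rx(roll)).
In Python, from station import r gives the robot as it stands. The module is installed in compiled form; this text tells all that it offers. Calls block until the motion is done:
- r.reach(position, orientation): joint-space move of the TCP to a pose.
- r.servo_line(position, rotation=None, speed=0.15): straight line of the TCP; rotation=None keeps the orientation; speed is the mean speed in m/s.
- r.move_joints(angles): joint-space move.
- r.let_go() and r.grab(squeeze=None): open the fingers fully, or close them until they stop; squeeze is the grip in N (None keeps the last).
- r.wait(seconds).
- r.inverse_kinematics(position, orientation): joint angles nearest the present ones, or None.
- r.sense(): the state.
- r.snapshot(name): name is "scene" or "top" or "wrist"; returns a dict with "frame" (400x640x3 uint8, red, green, blue), "fx", "fy", "cx", "cy" (pixels), "dist_coeffs" ([k1, k2, p1, p2, k3] as OpenCV has them; the pictures are not rectified), "R" (3x3) and "t" (3): a world point X has camera coordinates R X + t. Camera axes: x right, y down, z forward; pixel columns grow to the right and rows downward; lengths in m; the calibration is good to about 2 mm. A picture is of the moment at which its call begins. There is no depth.
A pose or a line that the arm cannot do raises r.IKError and nothing moves.
- r.hand_in(): hands the job in, once; it reports no verdict.
The state is a dict: "clock": time; "joints": joint angles; "joint_vel": joint speeds; "joint_torque": joint torques, N m; "tcp_pos": TCP position; "orientation": TCP orientation; "contact_force": force on the tool from outside, world axes, zero at the start; "torque": the same for the moment, N m; "opening": finger opening in m.
Only numpy, scipy, OpenCV 4.12 (cv2) and the standard library are available. Lean on these libraries where they do the work, as an engineer would, in place of code of your own. Each camera call takes 0.05 s, during which the arm holds its last target. There are 200 camera calls.

## Working session

There is one attempt and no reset: what is moved stays moved. The work goes in short steps, each a Python script; the robot and the scene stay as the last script left them, time stands still between calls to the robot, and variables do not carry over. Pictures are saved under pics/ and viewed, about 8 in all and at most 12, crops included, and the job is handed in when it is done.

```bash
mkdir -p pics; cat > h.py <<'E'
import numpy as np, cv2, pickle
from station import r
def shot(n,f):
    s=r.snapshot(n); pickle.dump(s,open(f'pics/{f}.pkl','wb'))
    cv2.imwrite(f'pics/{f}.png',s['frame'][:,:,::-1]); return s
def load(f): return pickle.load(open(f'pics/{f}.pkl','rb'))
def K(s): return np.array([[s['fx'],0,s['cx']],[0,s['fy'],s['cy']],[0,0,1.]])
def px2w(s,uv,z):
    p=cv2.undistortPoints(np.array(uv,float).reshape(-1,1,2),K(s),np.array(s['dist_coeffs'],float)).reshape(-1,2)
    R=np.array(s['R']);t=np.array(s['t']);C=-R.T@t
    d=np.c_[p,np.ones(len(p))]@R
    return C+d*((z-C[2])/d[:,2])[:,None]
def w2px(s,X):
    return cv2.projectPoints(np.array(X,float).reshape(-1,1,3),cv2.Rodrigues(np.array(s['R']))[0],np.array(s['t'],float),K(s),np.array(s['dist_coeffs'],float))[0].reshape(-1,2)
def crop(f,u0,v0,u1,v1,k,out):
    cv2.imwrite(f'pics/{out}.png',cv2.resize(cv2.imread(f'pics/{f}.png')[v0:v1,u0:u1],None,fx=k,fy=k,interpolation=cv2.INTER_CUBIC))
E
python3 - <<'E'
from h import *
a=shot('top','top0');b=shot('scene','scene0')
for s in (a,b): print(s['fx'],-np.array(s['R']).T@s['t'],s['dist_coeffs'])
im=np.vstack([a['frame'],b['frame']])
print(r.sense())
E
```

```text
366.28666615072916 [ 0.42341655 -0.03121125  1.00913076] [-0.03079052  0.          0.          0.          0.        ]
411.5497074557658 [ 1.20620859 -0.56383167  0.6850301 ] [-0.10842001  0.          0.          0.          0.        ]
{'clock': 0.1, 'joints': array([-7.05125745e+01,  5.25731122e+00,  7.05734809e+01,  1.19877235e-03,
        1.04265622e+02, -3.24705982e+00]), 'joint_vel': array([-0.012244  , -0.01394902, -0.07696069, -0.09348962, -0.09809738,
        0.08352651]), 'joint_torque': array([ 2.53561018e-03, -4.47854877e+01, -4.07570350e+01,  7.01092905e-02,
        2.83759291e-02, -1.32671203e-04]), 'tcp_pos': array([ 0.23191118, -0.55342539,  0.40364996]), 'orientation': array([-1.79903807e+02, -6.62145703e-03,  2.27347742e+01]), 'contact_force': array([ 0.70007933, -0.13243097,  0.29322234]), 'torque': array([-0.02174654, -0.03040052,  0.05008011]), 'opening': 0.08745634977183663}
```

View pics/top0.png

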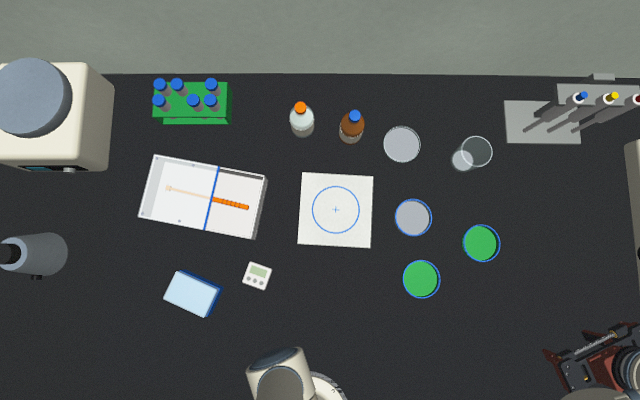

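View pics/scene0.png

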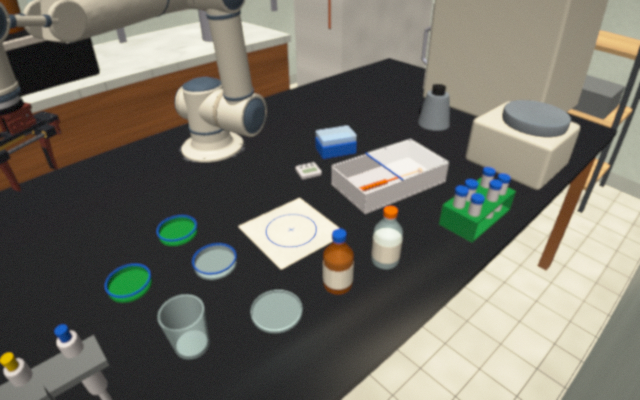

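The top view shows the blue-rimmed dish at (413,217), the ring cross at (336,210), and green look-alikes at (481,243) and (421,279). The dispenser spans (138–268,155–240), with the orange handle running from about (212,199) to (248,207). I'll enlarge these.

```bash
python3 - <<'E'
from h import *
crop('top0',130,145,280,250,5,'c1'); 
s=load('top0');f=s['frame'].astype(int)
blue=((f[:,:,2]-f[:,:,0]>60)&(f[:,:,2]>110)).astype(np.uint8)
for n,(u0,v0,u1,v1),z in (('dish',(388,192,438,242),.02),('ring',(300,178,372,244),0)):
    ys,xs=np.nonzero(blue[v0:v1,u0:u1]); p=np.c_[xs+u0,ys+v0]
    w=px2w(s,p,z)[:,:2]
    # circle fit
    for it in range(3):
        c=np.linalg.lstsq(np.c_[2*w,np.ones(len(w))],(w**2).sum(1),rcond=None)[0]
        rad=np.hypot(*(w-c[:2]).T); w=w[abs(rad-np.median(rad))<.008]
    print(n,len(w),c[:2],np.median(rad),rad.std())
print('cross',px2w(s,[(336,210)],0))
print('others', px2w(s,[(402,144),(421,279),(481,243)],.01))
print('bottles',px2w(s,[(301,107),(354,116)],.15))
print('timer,tip',px2w(s,[(257,276)],.016),px2w(s,[(192,293)],.07))
E
```

```text
dish 214 [ 0.5212771  -0.29118402] 0.04924715100090103 0.001544745192990682
ring 201 [ 0.54475789 -0.08040846] 0.06487079010002977 0.0010946251740062583
cross [[ 0.54232761 -0.08236979  0.        ]]
others [[ 0.7293161  -0.2697897   0.01      ]
 [ 0.35441169 -0.30986465  0.01      ]
 [ 0.45053148 -0.4790029   0.01      ]]
bottles [[ 0.779781    0.0099602   0.15      ]
 [ 0.75707571 -0.12033741  0.15      ]]
timer,tip [[0.36309801 0.12989325 0.016     ]] [[0.32388827 0.28348388 0.07      ]]
```

View pics/c1.png

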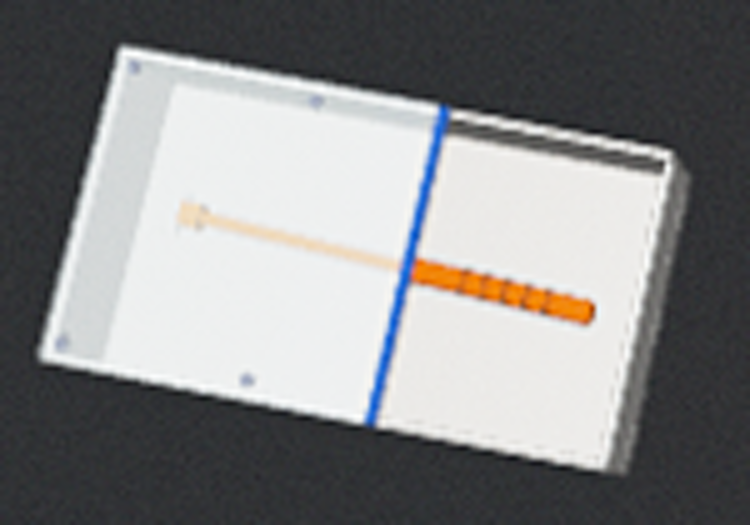

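The crop shows the cover's far corners at (120,46) and (40,358), and its blue edge from (446,106) to (370,425). The end-wall top runs from (668,152) to (610,470). The handle end is at (594,312), the hub at (192,216), and the handle goes under the cover at (412,271).

```bash
cat > box.py <<'E'
from h import *
from scipy.optimize import least_squares
def o(x,y): return (130+(x+.5)/5-.5,145+(y+.5)/5-.5)
s=load('top0')
obs=[((-.085,.15,.07),o(120,46)),((.085,.15,.07),o(40,358)),((-.085,-.03,.07),o(446,106)),((.085,-.03,.07),o(370,425)),((-.085,-.15,.062),o(668,152)),((.085,-.15,.062),o(610,470))]
def T(p,X):
    c,q=np.cos(p[2]),np.sin(p[2]);X=np.array(X)
    return np.c_[p[0]+c*X[:,0]-q*X[:,1],p[1]+q*X[:,0]+c*X[:,1],X[:,2]]
E
python3 - <<'E'
from box import *
for sg in (1,-1):
    P=[((sg*a[0],)+a[1:]) for a,_ in obs]; U=np.array([u for _,u in obs])
    f=least_squares(lambda p:(w2px(s,T(p,P))-U).ravel(),[.55,.27,-.2])
    print(sg,f.x[:2],np.degrees(f.x[2]),f.cost,f.fun.round(1))
sc=px2w(s,[o(594,312),o(192,216),o(412,271)],.012+0.005)
print(sc, np.linalg.norm(sc[0]-sc[1]))
c,q=np.cos(f.x[2]),np.sin(f.x[2])
E
```

```text
1 [0.57566011 0.27260218] -6.864080970500685 12648.225867303388 [-15.4  65.5  12.7 -60.6 -12.1  62.   13.6 -66.   -9.7  58.6  11.3 -69. ]
-1 [0.57216278 0.2726028 ] -10.616504847926588 1.8630203551418338 [-0.6 -0.1 -0.7  0.3  0.3  0.1  0.8 -0.   1.1 -0.2 -0.9 -0.2]
[[0.54822321 0.15751151 0.017     ]
 [0.60116319 0.38096311 0.017     ]
 [0.57069614 0.25796327 0.017     ]] 0.22963722618645144
```

Fits are consistent: box residuals are about 1 px, the scraper measures 229.6 mm against the expected 231, and the dish and ring radii match. Next I'll push the dish with the open jaws as a two-point fork.

```bash
python3 - <<'E'
from h import *
D=np.array([.5213,-.2912]);G=np.array([.544,-.081])
d=(G-D)/np.linalg.norm(G-D); yaw=np.degrees(np.arctan2(d[1],d[0]))
for y in (yaw,yaw-180):
    q=r.inverse_kinematics([*(D-.085*d),.25],[180,0,y]); print(y,q)
    if q is not None and abs(q[5])<140: yw=y;break
o=[180,0,yw]
r.reach([*(D-.085*d),.26],o)
r.servo_line([*(D-.085*d),.189],speed=.1)
print(r.sense()['tcp_pos'],r.sense()['contact_force'])
r.servo_line([*(D-.045*d),.189],speed=.06)
r.servo_line([*(G-.036*d),.189],speed=.05)
print(r.sense()['tcp_pos'],r.sense()['contact_force'],G-.036*d)
r.servo_line([*(G-.09*d),.189],speed=.06)
r.servo_line([*(G-.09*d),.30],speed=.15)
s=shot('wrist','w1'); shot('top','top1');print(r.sense()['clock'])
a=cv2.imread('pics/top1.png')[150:350,200:520];b=cv2.imread('pics/w1.png')
cv2.imwrite('pics/v1.png',np.vstack([cv2.resize(a,None,fx=1.25,fy=1.25),cv2.resize(b,(400,250))]))
E
```

```text
83.83637865313857 [-39.33047933  11.94836798  78.82026769   0.          89.23136433
 -33.16685798]
[ 0.51238462 -0.37590351  0.18977988] [ 0.13803242 -0.11868787  0.17265966]
[ 0.54012963 -0.11684158  0.18899762] [-0.48558029 -0.67834702  0.01099102] [ 0.54013475 -0.1167919 ]
9.7333
```

View pics/v1.png

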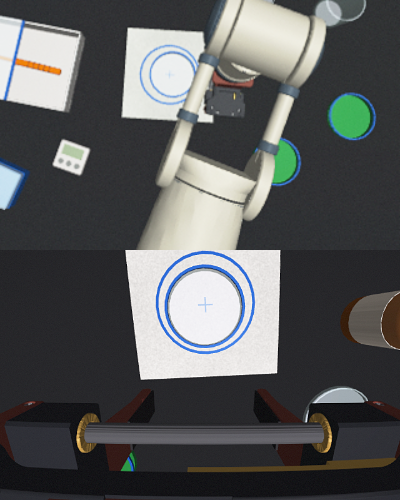

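The stack's top half (top camera) shows the dish inside the ring near (170,75). The bottom half (wrist camera) shows the dish ring around (205,306) and the printed ring around (205,302). I'll quantify this from the wrist picture.

```bash
python3 - <<'E'
from h import *
for n in ('w1','top1'):
    s=load(n);f=s['frame'].astype(int)
    m=(f[:,:,2]-f[:,:,0]>50)
    v,u=np.nonzero(m);p=np.c_[u,v]
    for z,R in ((0,.065),(.02,.0495)):
        w=px2w(s,p,z)[:,:2]; best=None
        rng=np.random.default_rng(0)
        near=w[np.hypot(*(w-[.544,-.081]).T)<.09]
        for _ in range(3000):
            a=near[rng.choice(len(near),3,False)]
            try:c=np.linalg.solve(np.c_[2*a,np.ones(3)],(a**2).sum(1))[:2]
            except Exception: continue
            rr=np.hypot(*(near-c).T); k=(abs(rr-R)<.002).sum()
            if best is None or k>best[0]: best=(k,c)
        print(n,z,best)
E
```

```text
w1 0 (np.int64(2290), array([ 0.54493055, -0.07938197]))
w1 0.02 (np.int64(1682), array([ 0.54375051, -0.08525497]))
top1 0 (np.int64(159), array([ 0.54452038, -0.08080006]))
top1 0.02 (np.int64(122), array([ 0.54256553, -0.08572739]))
```

The dish is about 5.5 mm off the ring centre, against a 13 mm allowance, so it stands inside. Next is the scraper, starting with a hover and a wrist look.

```bash
python3 - <<'E'
from h import *
E=np.array([.548,.1575]);e=np.array([.2305,.973]);e/=np.linalg.norm(e)
P=E+.057*e; yaw=np.degrees(np.arctan2(e[1],e[0]))
r.reach([*(P-.09*e),.34],[180,0,yaw])
shot('wrist','w2'); print(r.sense()['clock'],r.sense()['joints'])
crop('w2',150,0,490,260,2.3,'c2')
E
```

```text
10.925 [ 9.43917272e+00 -1.93332534e+00  8.43871926e+01 -2.62051336e-02
  9.75868226e+01  2.28402866e+01]
```

View pics/c2.png

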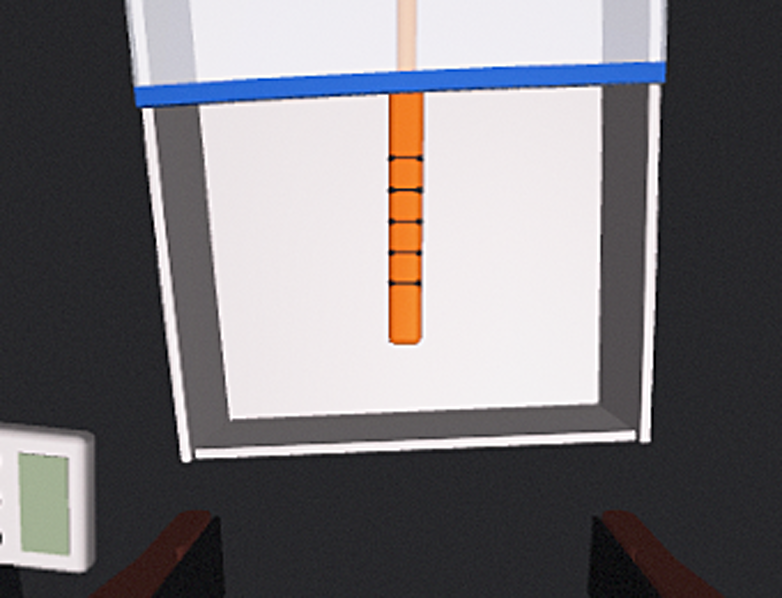

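The crop shows the handle end at (405,344), its cover-edge crossing at (407,94), the blue edge's front line from (136,105) to (665,82), and the end-wall outer top from (195,458) to (636,440).

```bash
python3 - <<'E'
from h import *
s=load('w2')
o=lambda x,y:(150+(x+.5)/2.3-.5,(y+.5)/2.3-.5)
h=px2w(s,[o(405,344),o(407,94),o(389,220),o(423,220)],.019);print(h,np.linalg.norm(h[2]-h[3]))
b=px2w(s,[o(136,105),o(665,82)],.07);w=px2w(s,[o(195,458),o(636,440)],.062);print(b,np.linalg.norm(b[0]-b[1]));print(w)
d=h[1]-h[0];print('yaw tool',np.degrees(np.arctan2(d[1],d[0])))
x=b[1]-b[0];print('box x dir',np.degrees(np.arctan2(x[1],x[0])), 'wall',np.degrees(np.arctan2(*(w[1]-w[0])[1::-1])))
yb=np.array([-x[1],x[0]])/np.hypot(*x[:2])
print('along y: handle end - edge, wall - edge',(h[0,:2]-b[0,:2])@yb,(w[0,:2]-b[0,:2])@yb)
# predictions from top-camera fit
a=np.radians(-10.62);R=np.array([[np.cos(a),-np.sin(a)],[np.sin(a),np.cos(a)]])
for q in ((-.085,-.03),(.085,-.03),(-.081,-.15),(.081,-.15)): print(np.array([.57216,.2726])+R@q)
E
```

```text
[[0.54837552 0.16053324 0.019     ]
 [0.57132301 0.2536861  0.019     ]
 [0.55355574 0.20973572 0.019     ]
 [0.56667732 0.20661755 0.019     ]] 0.013486986903109649
[[0.48313936 0.2604664  0.07      ]
 [0.65006115 0.22786466 0.07      ]] 0.17007573795583464
[[0.46469597 0.14201636 0.062     ]
 [0.62354524 0.1112916  0.062     ]]
yaw tool 76.16116938148352
box x dir -11.051401450594573 wall -10.94701665441098
along y: handle end - edge, wall - edge -0.08557487014067496 -0.11978886478754104
[0.48308712 0.2587789 ]
[0.65017521 0.22744884]
[0.46490328 0.14009719]
[0.62412839 0.11024149]
```

The wrist and top views agree to about 2 mm, with the scraper at tool yaw 76.2°. I'll plan the full tilt-and-draw path, check IK, then grasp and tilt.

```bash
cat > plan.py <<'E'
from h import *
from scipy.spatial.transform import Rotation
E=np.array([.5483,.1595]);YAW=76.2
H=.1895-.012;L=.200
def ev(yaw): return np.array([np.cos(np.radians(yaw)),np.sin(np.radians(yaw)),0])
B0=np.r_[E,.012]+.25*ev(YAW)
Z=np.array([0,0,1.])
def u_(th,yaw=YAW): t=np.radians(th); return -ev(yaw)*np.cos(t)+Z*np.sin(t)
def pose(B,th,yaw=YAW):
    t=np.radians(th);u=u_(th,yaw);n=ev(yaw)*np.sin(t)+Z*np.cos(t)
    R=np.c_[-u,np.cross(-n,-u),-n]
    return list(B+L*u+H*n),list(Rotation.from_matrix(R).as_euler('xyz',degrees=True))
TH=11.5
B1=B0+[0,0,.006]
B2=B1+.19*u_(TH)
DC=np.array([.5435,-.0853])
BF=np.r_[DC,.055]
E
python3 - <<'E'
from plan import *
for B,th in ((B0,0),(B1,TH),(B2,TH),(B2+[0,0,.08],25),(BF+[0,0,.06],30),(BF,30)):
    p,o=pose(B,th); print(np.round(p,3),np.round(o,1),np.round(r.inverse_kinematics(p,o),0))
p,o=pose(B0,0)
r.reach([*p[:2],.28],o); r.servo_line([*p[:2],.215],speed=.1); r.servo_line(p,speed=.03)
print(r.sense()['tcp_pos'],r.sense()['contact_force'])
f=r.sense()['contact_force']
if abs(f[2])<4:
    r.grab(30); print(r.sense()['opening'],r.sense()['contact_force'])
shot('wrist','w3');print(r.sense()['clock'])
E
```

```text
[0.56  0.208 0.19 ] [180.    0.   76.2] [17.  9. 89. -0. 83. 31.]
[0.57  0.246 0.232] [-180.    11.5   76.2] [23. 14. 79. -9. 94. 36.]
[0.525 0.066 0.27 ] [-180.    11.5   76.2] [  7.  -3.  93. -11.  94.  20.]
[0.538 0.118 0.381] [-180.    25.    76.2] [ 15.   3.  77. -23. 111.  23.]
[ 0.523 -0.167  0.369] [-180.    30.    76.2] [-13.  -3.  84. -30.  98.  -3.]
[ 0.523 -0.167  0.309] [-180.    30.    76.2] [-13.  -2.  90. -30.  92.   0.]
[0.5603168  0.20807959 0.18974108] [-1.23353831 -0.7274312   0.13180967]
0.013516097814397356 [ 0.83674878 -0.11346852  1.0285385 ]
14.4
```

The handle is gripped with the opening at 13.5 mm. Next: lift 6 mm, tilt in steps, then look.

```bash
python3 - <<'E'
from plan import *
p,o=pose(B1,0); r.servo_line(p,o,speed=.03); print(r.sense()['contact_force'])
for th in (3,6,9,TH):
    p,o=pose(B1,th); r.servo_line(p,o,speed=.05); q=r.sense(); print(th,q['contact_force'].round(2),q['opening'].round(4))
s=shot('scene','s4');w=shot('wrist','w4');print(r.sense()['clock'])
a=cv2.resize(cv2.imread('pics/s4.png')[110:230,300:470],None,fx=3,fy=3,interpolation=cv2.INTER_CUBIC)
b=cv2.resize(cv2.imread('pics/w4.png')[:,150:490],None,fx=.6,fy=.6)
c=np.zeros((600,510,3),np.uint8);c[:360,:510]=a;c[360:,:204]=b[:240];cv2.imwrite('pics/v4.png',c)
E
```

```text
[ 0.17283183 -0.0394987  -0.96445349]Traceback (most recent call last):
  File "<stdin>", line 4, in <module>
AttributeError: 'float' object has no attribute 'round'
```

```bash
python3 - <<'E'
from plan import *
for th in (6,9,TH):
    p,o=pose(B1,th); r.servo_line(p,o,speed=.05); q=r.sense(); print(th,q['contact_force'].round(2),q['torque'].round(2),q['opening'])
s=shot('scene','s4');w=shot('wrist','w4');print(r.sense()['clock'])
a=cv2.resize(cv2.imread('pics/s4.png')[110:230,300:470],None,fx=3,fy=3,interpolation=cv2.INTER_CUBIC)
b=cv2.resize(cv2.imread('pics/w4.png')[:,150:490],None,fx=.6,fy=.6)
c=np.zeros((600,510,3),np.uint8);c[:360,:510]=a;c[360:,:204]=b[:240];cv2.imwrite('pics/v4.png',c)
E
```

```text
6 [-0.66 -0.31 -0.4 ] [ 0.01 -0.08 -0.  ] 0.013269030407996036
9 [ 0.96 -0.58 -0.  ] [ 0.06 -0.07  0.02] 0.013611293503824656
11.5 [ 0.34 -0.08 -0.54] [ 0.09 -0.11 -0.03] 0.013832812268576038
16.5333
```

View pics/v4.png

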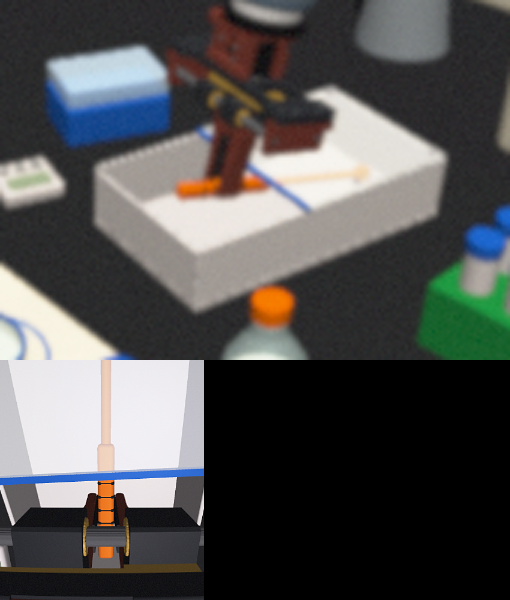

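The stack shows the handle held with its end at (180,190), which is scene pixel (360,173), and the hub at (362,172), which is (421,167). The wrist view shows the handle still aligned. I'll compare these with the predicted tilt.

```bash
python3 - <<'E'
from plan import *
s=load('s4')
for th in (0,5,8,TH,14):
    u=u_(th); g=B1+.2*u_(TH)
    print(th,w2px(s,[g+.05*u,g-.181*u,g]).round(1).tolist())
E
```

```text
0 [[358.6, 176.3], [422.6, 156.4], [373.3, 171.7]]
5 [[358.7, 175.0], [421.7, 161.0], [373.3, 171.7]]
8 [[358.8, 174.2], [421.1, 163.7], [373.3, 171.7]]
11.5 [[359.0, 173.2], [420.1, 166.9], [373.3, 171.7]]
14 [[359.2, 172.5], [419.4, 169.1], [373.3, 171.7]]
```

Tilt confirmed at about 11.5°, with no slip. Next is the draw along the scraper's own axis, stopping if the force rises.

```bash
python3 - <<'E'
from plan import *
ok=True
for k in (.02,.06,.11,.15,.195):
    p,o=pose(B1+k*u_(TH),TH); r.servo_line(p,o,speed=.06); q=r.sense(); print(k,q['contact_force'].round(2),q['torque'].round(2),q['opening'])
    if np.linalg.norm(q['contact_force'])>5: ok=False;print('STOP');break
if ok:
    B=B1+.195*u_(TH)
    p,o=pose(B+[0,0,.09],TH); r.servo_line(p,o,speed=.1)
    p,o=pose(B+[0,0,.11],30); r.servo_line(p,o,speed=.1)
    p,o=pose(BF+[0,0,.09],30); r.servo_line(p,o,speed=.12)
    p,o=pose(BF,30); r.servo_line(p,o,speed=.06)
    q=r.sense();print(q['tcp_pos'],p,q['contact_force'],q['opening'])
shot('scene','s5');shot('top','t5');shot('wrist','w5');print(r.sense()['clock'])
s=load('s5');print(w2px(s,[BF,BF+.25*u_(30),[*DC,.0]]))
a=cv2.resize(cv2.imread('pics/s5.png')[90:330,130:450],None,fx=1.9,fy=1.9,interpolation=cv2.INTER_CUBIC)
cv2.imwrite('pics/v5.png',a)
E
```

```text
0.02 [ 0.46 -0.54 -0.7 ] [ 0.05 -0.07  0.  ] 0.013904979218617119
0.06 [ 0.18  0.79 -0.27] [ 0.04 -0.04  0.02] 0.01371634082983165
0.11 [-0.56  0.72  0.15] [ 0.06 -0.11 -0.06] 0.01371587375096233
0.15 [-0.34  0.34  0.43] [ 0.07 -0.11  0.02] 0.01381055074752044
0.195 [ 0.42  0.35 -0.38] [ 0.09 -0.01 -0.04] 0.013798633448758245
[ 0.52342821 -0.16735264  0.30922302] [np.float64(0.5233546375769813), np.float64(-0.16731722403555033), np.float64(0.30871950917173785)] [0.009031   0.4459669  0.12518544] 0.013566768798227711
27.175
[[287.8826939  212.99782673]
 [193.14606575 196.76338369]
 [289.09421785 229.83489994]]
```

View pics/v5.png

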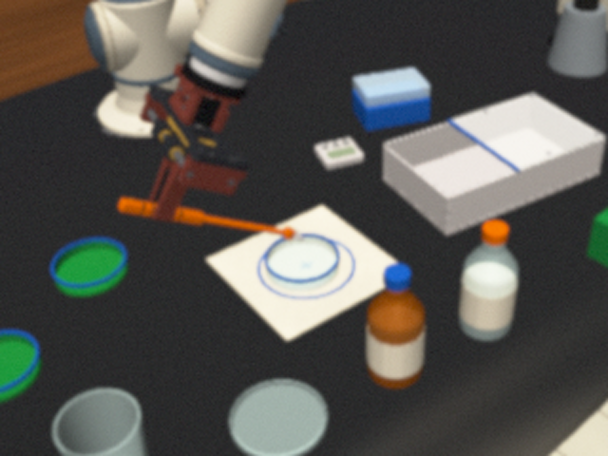

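View pics/w5.png

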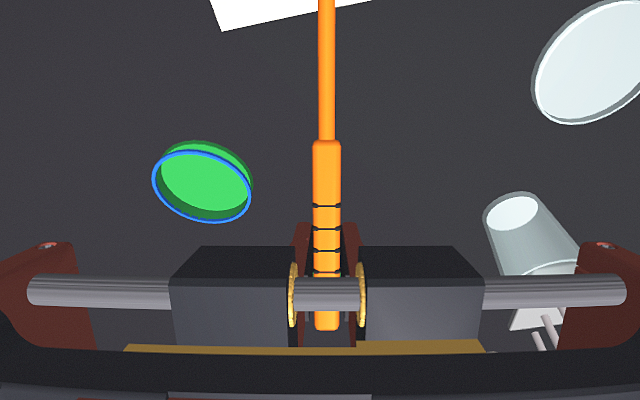

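The scene view shows the hub at (290,233) with the blade tip at about (300,235), where (300,234) was predicted. The handle end is at (122,204) against a predicted (120,203), and the dish, inside the ring, is at (302,260). All as planned, so I'm handing in.

```bash
python3 - <<'E'
from station import r
r.wait(.3); q=r.sense(); print(q['tcp_pos'],q['opening'],q['clock']); print(r.hand_in())
E
```

```text
[ 0.52336102 -0.16730363  0.30874886] 0.013560673039015874 27.475
the job is handed in; nothing more can be done
None
```

The dish stands inside the blue ring and the arm is holding the scraper over it. I handed the job in at 27.5 s of the 72 s allowed.

- **Dish:** I slid it along the bench with the open fingers as a two-point fork. It stopped about 5 mm off the ring's centre, where 13 mm would still be inside. That was measured in the wrist and top pictures and looked unchanged in the last scene picture.
- **Scraper:** I gripped the handle at 30 N, raised it 6 mm, tilted it 11.5° and drew it out along its own axis. Force readings stayed at about 1.3 N or less, which is noise level, so I saw no sign of it pressing on the box.
- **Final pose:** It is held at a 30° slant with the blade lowest. The blade edge is over the dish centre, about 35 mm above the rim. In the last scene picture the blade and handle ends were within a few pixels of where I predicted.

The other things looked undisturbed in that picture, though I did not measure their positions again. No check failed. The only disagreement was the roughly 2 mm spread between cameras.

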